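Find the cut printing block and put it in the tray

TASK

Three look-alike wooden printing blocks lean on the low wooden rest with their lino faces hidden against it. Turn blocks over until you find the one whose lino face bears the black inked ring with a cross in it, and lay that block flat in the small off-white tray, mark up. The other two may be turned over but stay on the bench, out of the tray.

Things in the scene. Friction and masses are not known exactly. Their poses are not given: they have to be found in the camera images.
- marked_block: The block to find: wooden slab 85 (own x) x 56 (own y) x 18 mm (own z), 70 g, origin at its centre; z points out of the grey lino face, which bears a black 45 mm ring and cross; x runs up the leaning block. The three blocks look alike until turned. Each starts leaning 25 deg from upright, top towards the robot, its lino face against the rest, that face's lower edge (foot line) on the bench.
- plain_block_1: Look-alike of the same size and axes; lino face smooth, unmarked. The three stand in any order along the rest, about 120 mm apart, tops 77 to 85 mm high. The rest is a fixed low wooden rail on the robot's side of them: top 40 mm above the bench, reaching 70 mm back from the foot line, so the upper part of each block is free on both sides.
- plain_block_2: Second look-alike, same size and axes; lino face smooth, unmarked. Any block, pushed from the rest's side (the robot's) at 50 to 70 mm height, straight away from the rest, until the pusher is some 50 mm past the foot line, topples and lies flat just in front of the rest, lino face up. It can then be gripped across its 56 mm width.
- tray: Small off-white open tray, fixed to the bench on the left or the right of the rest, 210 mm (own x) by 160 mm (own y), walls 26 mm high and 5 mm thick, floor 5 mm thick; origin under its centre, at bench height, z up.
Things that resemble listed ones, but are neither listed nor needed, are in the scene too. Leave any pink look-alike of the plain_block_2 alone.

How it is judged:
By the outcome, as a careful person would: the job done as asked, in the order asked, and still so for the second after the job is handed in, with the robot touching nothing.
It also fails if it takes over 58 s, if anything falls off the work surface, if the arm or the gripper's body presses on something with over 40 N, if the wrist force passes 120 N, or if a joint passes its speed limit or range.

ROBOT

A 6-joint arm with a two-finger parallel gripper is mounted at the origin on the work surface. World frame = base frame: x ahead of the robot, y to its left, z up, the work surface at z = 0. Lengths are in m, angles in rad, forces in N, time in s.
With the tool pointing down it reaches from about 0.325 to 0.85 m from the base axis. Payload 4.4 kg.
Tool frame: the origin (TCP) lies at the very end of the fingers, on their centre line; the grasp point (between the pads) lies 19 mm behind it; z points along the fingers, y is the direction in which the jaws open and shut (so a half turn about z gives the same grasp; the last joint's range is limited). The gripper opens to 94 mm and grips with 3 to 60 N. Pads are 16 mm wide; open, the fingers measure 119 mm over their backs; the gripper's body (75 mm by 177 mm) begins 78 mm behind the grasp point.
Start: joints at [-1.363, 0.207, 1.542, -0, 1.393, -0.15], TCP at [0.202, -0.538, 0.205] pointing down, gripper open.
Joint ranges: [-2.73, 2.73], [-0.86, 2.22], [0.23, 2.46], [-1.11, 4.25], [0.08, 2.63], [-2.82, 2.82]. Speed limits (rad/s): [2.79, 2.79, 3.14, 3.14, 3.14, 3.14].

INTERFACE

Orientations are given as [roll, pitch, yaw] about the fixed x, y, z axes, in that order (R = Rz(yaw) Ry(pitch) Rx(roll)).
In Python, from workcell import robot gives the robot as it stands. The module is installed in compiled form; this text tells all that it offers.
- The arm moves only by the tool move_arm, never from a script. Its argument "plan" is a list that holds one entry, the list of rows, each a list of 4 numbers: the shift along the tool's x, y, z in mm, then the turn about the tool's z in degrees. A call has 1 to 20 rows; each row is the pose to reach, as a shift and turn from the pose measured when the call began, along the tool's axes at that moment; what a row does not reach only later rows make up. A row lasts 1/12 s, in which the tool goes at most 41.7 mm and 7.16 degrees, less where a joint would pass 70% of its speed; a pose out of reach is approached as far as the arm can. A call with a gripper value outside its range is refused whole. "fingers" is the opening, from 0 (shut) to 1 (fully open), set as the call begins (left out, the last holds). The fingers move at their own pace and stop on an object; the grip force is fixed at half the most. Time passes only in rows, so rows that repeat a pose let the fingers close. It gives the time, the measured TCP pose, the force and the opening at its end, in the units of the state.
- robot.sense(): the state, without advancing time (a new reading comes with each control period).
- robot.capture(name): name is "scene" or "top"; returns the picture (420x560x3 uint8, red, green, blue); there is no depth.
- robot.camera_params(name): a dict with "fx", "fy", "cx", "cy" (pixels), "xyz" and "rotation" of the camera in the world. Camera axes: x right, y up, looking along -z (the intrinsics and any distortion apply to the point x, -y, -z); pixel columns grow to the right and rows downward; lengths in m; the calibration is good to about 2 mm. A picture is of the moment at which its call begins. camera_params takes no time and is no camera call.
- robot.finish_job(): hands the job in, once; it reports no verdict.
The state is a dict: "time": time; "joint_pos": joint angles; "qvel": joint speeds; "tau": joint torques, N m; "position": TCP position; "orientation": TCP orientation; "wrist_force": force on the tool from outside, world axes, zero at the start; "wrist_torque": the same for the moment, N m; "grip_width": opening from 0.0 (shut) to 1.0 (fully open).
Only numpy, scipy, OpenCV 4.12 (cv2) and the standard library are available. Lean on these libraries where they do the work, as an engineer would, in place of code of your own. Each camera call takes 0.05 s, during which the arm holds its last target.

## Working session

There is one attempt and no reset: what is moved stays moved. The work goes in short steps, Python scripts to look and compute and a tool call to move; the robot and the scene stay as the last step left them, time stands still between calls to the robot, and variables do not carry over. Pictures are saved under pics/ and viewed, and the job is handed in when it is done.

Besides the shell and the picture viewer there is one more tool, called after "Call:" as name([rows], argument=value, ...), one row to a line, values as JSON. move_arm: Moves the arm, as the interface text tells. Its arguments: {"type":"object","properties":{"plan":{"type":"array","items":{"type":"array","items":{"type":"array","items":{"type":"number"}}}},"fingers":{"type":"number"}},"required":["plan"]}

```bash
mkdir -p pics
python3 - <<'E'
from workcell import robot
import cv2
s=robot.sense();print(s['time'],s['position'],s['orientation'],s['grip_width'])
for n in('scene','top'):
    im=robot.capture(n);cv2.imwrite(f'pics/{n}0.png',im[:,:,::-1]);print(n,robot.camera_params(n))
E
```

```text
0.0 [ 0.20174209 -0.53760071  0.20430909] [-3.13936954e+00 -3.38508677e-04  3.58804144e-01] 0.9986300722794503
scene {'fx': 518.5353609009471, 'fy': 518.5353609009471, 'cx': 276.31833349641755, 'cy': 207.31010751196814, 'xyz': array([1.28654742, 0.313337  , 1.14810505]), 'rotation': array([ 0.68976213, -0.00251191,  1.96026364])}
top {'fx': 543.8292118879631, 'fy': 543.8292118879631, 'cx': 283.1275894355835, 'cy': 203.8572459678861, 'xyz': array([ 0.3774654 , -0.01714395,  1.30961288]), 'rotation': array([ 0.08814952, -0.00350627, -1.54456183])}
```

View pics/scene0.png

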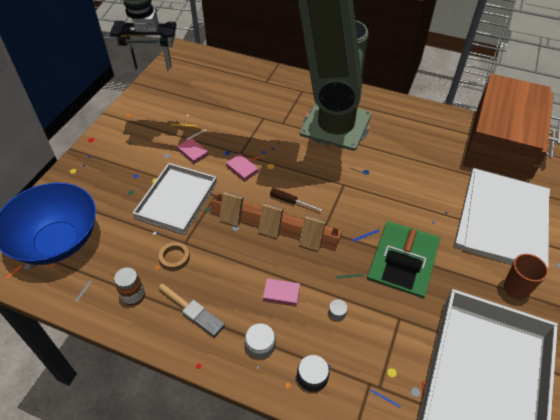

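View pics/top0.png

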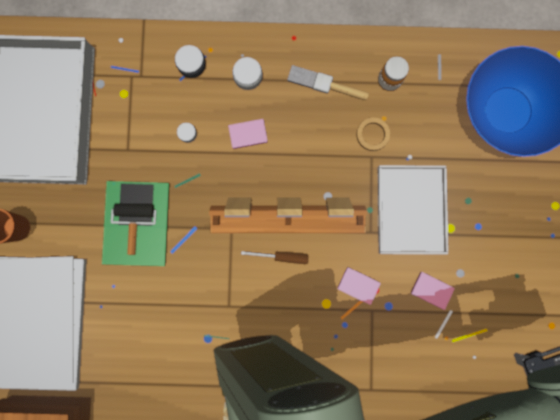

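```bash
cat > h.py <<'E'
import numpy as np,cv2
from scipy.spatial.transform import Rotation as R
from workcell import robot
def cam(n):
    p=robot.camera_params(n);return p,R.from_euler('xyz',p['rotation']).as_matrix(),np.array(p['xyz'])
def ray(n,u,v):
    p,M,c=cam(n);d=M@np.array([(u-p['cx'])/p['fx'],-(v-p['cy'])/p['fy'],-1]);return c,d/np.linalg.norm(d)
def plane(n,u,v,z):
    c,d=ray(n,u,v);return c+d*(z-c[2])/d[2]
def tri(a,b):
    c1,d1=ray('scene',*a);c2,d2=ray('top',*b)
    A=np.stack([d1,-d2],1);t=np.linalg.lstsq(A,c2-c1,rcond=None)[0]
    p,q=c1+d1*t[0],c2+d2*t[1];return (p+q)/2,np.linalg.norm(p-q)
def proj(n,P):
    p,M,c=cam(n);q=M.T@(np.array(P)-c);return p['cx']-p['fx']*q[0]/q[2],p['cy']+p['fy']*q[1]/q[2]
def crop(src,dst,x,y,w,h,k):
    im=cv2.imread(src);cv2.imwrite(dst,cv2.resize(im[y:y+h,x:x+w],None,fx=k,fy=k,interpolation=cv2.INTER_CUBIC))
E
python3 - <<'E'
from h import *
crop('pics/top0.png','pics/top0c.png',195,150,265,120,3)
crop('pics/scene0.png','pics/scene0c.png',125,155,230,110,3.4)
E
```

```text
(no output)
```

View pics/top0c.png

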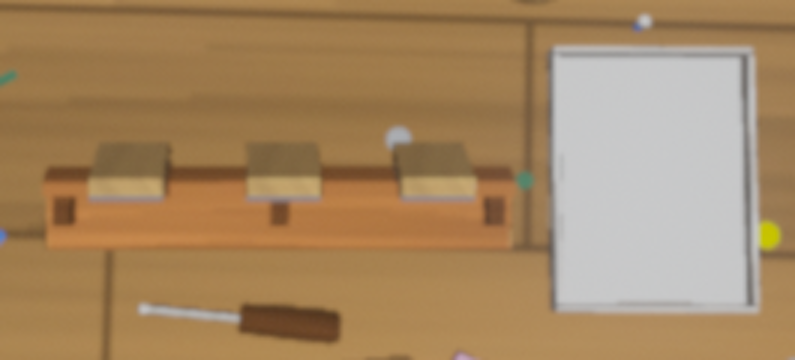

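View pics/scene0c.png

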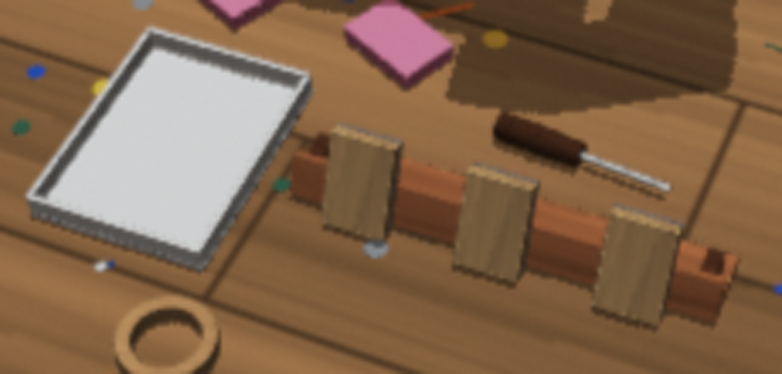

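Run:
```python
from h import *
S=lambda x,y:((x+.5)/3.4+125-.5,(y+.5)/3.4+155-.5)
T=lambda x,y:((x+.5)/3+195-.5,(y+.5)/3+150-.5)
np.set_printoptions(precision=4,suppress=True)
prs={'L -y':((609,216),(167,177)),'L +y':((680,234),(91,177)),'M -y':((468,173),(320,177)),'M+y':((535,189),(248,177)),
'R -y':((333,133),(471,177)),'R+y':((400,149),(401,177)),
'Lrob -y':((613,206),(165,198)),'Lrob +y':((682,222),(88,198)),'Mrob-y':((470,164),(321,198)),'Rrob+y':((402,139),(402,198)),
'rail +y robot top':((738,260),(48,247)),
'tray nearrob-left':((310,75),(554,311)),'tray nearrob right':((151,28),(757,310)),'far right':((30,200),(754,48)),'far left':((203,263),(553,49))}
for k,(a,b) in prs.items(): print(k,*tri(S(*a),T(*b)))
# bottom front edges scene at z ~ 0.0076
for n,a in (('L-y',(594,309)),('L+y',(656,326)),('M-y',(455,267)),('M+y',(518,284)),('R-y',(322,226)),('R+y',(386,241))): print(n,plane('scene',*S(*a),0.0076))
# top view rail ends
for a in((45,247),(512,247),(46,170),(512,168)): print('rail',plane('top',*T(*a),0.04))
```

```text
L -y [0.473  0.0581 0.0735] 0.004822652834090957
L +y [0.4713 0.1155 0.0767] 0.00479816855710065
M -y [ 0.4762 -0.0588  0.0756] 0.0031770663788483486
M+y [ 0.4742 -0.0035  0.0792] 0.0048418211557731735
R -y [ 0.4795 -0.1744  0.0765] 0.0008393645526570332
R+y [ 0.477  -0.1188  0.0792] 0.0057353931669237605
Lrob -y [0.4579 0.0579 0.0682] 0.0014809348874913442
Lrob +y [0.4563 0.115  0.0738] 0.0004542540837142249
Mrob-y [ 0.4613 -0.0618  0.0688] 0.0002129495370926502
Rrob+y [ 0.4622 -0.1221  0.0738] 0.0019769583653424867
rail +y robot top [0.4203 0.1549 0.0007] 0.0026148298820718808
tray nearrob-left [ 0.3803 -0.25    0.0151] 0.00027248777136283143
tray nearrob right [ 0.3846 -0.4084  0.0165] 0.0034500554978996187
far right [ 0.5935 -0.4055  0.0129] 0.006847895681431909
far left [ 0.5903 -0.2463  0.0029] 0.0058630338591456905
L-y [0.5147 0.0666 0.0076]
L+y [0.5114 0.1173 0.0076]
M-y [ 0.5187 -0.0516  0.0076]
M+y [0.515  0.0018 0.0076]
R-y [ 0.5219 -0.1691  0.0076]
R+y [ 0.5159 -0.1141  0.0076]
rail [0.4193 0.1509 0.04  ]
rail [ 0.4289 -0.2122  0.04  ]
rail [0.4794 0.1524 0.04  ]
rail [ 0.4906 -0.2114  0.04  ]
```

```bash
cat >> h.py <<'E'
def shift(P,yaw):
    s=robot.sense();M=R.from_euler('xyz',s['orientation']);d=M.inv().apply(np.array(P)-s['position'])*1000
    dy=(yaw-s['orientation'][2]);print('t',round(s['time'],2),'pos',np.round(s['position'],4),'rpy',np.round(s['orientation'],3),'F',np.round(s['wrist_force'],1),'g',round(s['grip_width'],3))
    print('shift mm',np.round(d,1),'turn',round(-np.degrees(dy),2))
E
python3 -c "
from h import *
shift((.43,-.147,.15),.026)"
```

```text
t 0.1 pos [ 0.2017 -0.5377  0.2044] rpy [-3.14  -0.     0.359] F [ 0.1  1.1 -0.1] g 1.001
shift mm [ 350.9 -285.5   55.1] turn 19.07
```

Call:
move_arm([
  [[351,-285.5,55,19],[351,-285.5,55,19],[351,-285.5,55,19],[351,-285.5,55,19],[351,-285.5,55,19],[351,-285.5,55,19],[351,-285.5,55,19],[351,-285.5,55,19],[351,-285.5,55,19],[351,-285.5,55,19],[351,-285.5,55,19],[351,-285.5,55,19],[351,-285.5,55,19],[351,-285.5,55,19]],
], fingers=0)

```text
time: 1.27
position: [0.4298, -0.1471, 0.1499]
orientation: [-3.14, 0.001, 0.028]
wrist_force: [-0.7, -1.0, -1.0]
grip_width: 0.044
```

```bash
python3 -c "
from h import *
shift((.435,-.146,.056),.026)"
```

```text
t 1.27 pos [ 0.4298 -0.1471  0.1499] rpy [-3.14e+00  1.00e-03  2.80e-02] F [-0.7 -1.  -1. ] g 0.044
shift mm [ 5.3 -0.8 93.9] turn 0.12
```

Call:
move_arm([
  [[5,-1,40,0],[5,-1,80,0],[5,-1,94,0],[5,-1,94,0],[20,-1,94,0],[30,-1,94,0],[38,-1,94,0],[46,-1,94,0],[54,-1,94,0],[62,-1,94,0],[70,-1,94,0],[78,-1,94,0],[86,-1,94,0],[94,-1,94,0],[102,-1,94,0],[110,-1,94,0],[118,-1,94,0],[124,-1,94,0],[124,-1,94,0],[124,-1,94,0]],
])

```text
time: 2.93
position: [0.5538, -0.1424, 0.0556]
orientation: [-3.14, 0.002, 0.028]
wrist_force: [0.2, -0.4, 0.3]
grip_width: 0.004
```

Run:
```python
from h import *
shift((.43,-.03,.14),.026)
for n in('scene','top'): cv2.imwrite(f'pics/{n}1.png',robot.capture(n)[:,:,::-1])
```

```text
t 2.93 pos [ 0.5538 -0.1424  0.0556] rpy [-3.14e+00  2.00e-03  2.80e-02] F [ 0.2 -0.4  0.3] g 0.004
shift mm [-120.7 -116.   -84. ] turn 0.14
```

View pics/scene1.png

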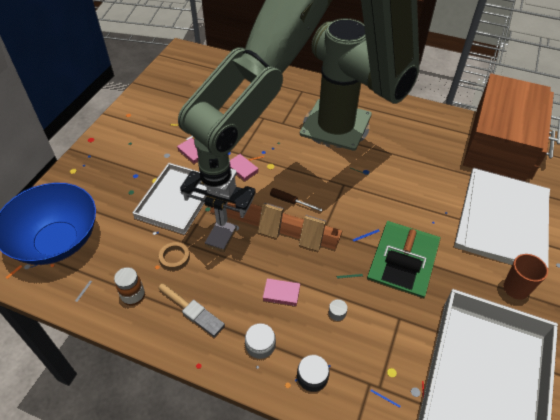

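The R block now lies flat at about (221,237), partly hidden by the fingers. I'll lift away and look.

Call:
move_arm([
  [[0,0,-40,0],[0,0,-80,0],[-30,-20,-84,0],[-60,-50,-84,0],[-90,-80,-84,0],[-121,-116,-84,0],[-121,-116,-84,0],[-121,-116,-84,0]],
])

```text
time: 3.7
position: [0.4267, -0.0283, 0.1396]
orientation: [-3.139, 0.003, 0.03]
wrist_force: [0.6, -0.4, -0.2]
grip_width: 0.005
```

Run:
```python
from h import *
shift((.43,-.03,.14),.026)
for n in('scene','top'): cv2.imwrite(f'pics/{n}2.png',robot.capture(n)[:,:,::-1])
crop('pics/scene2.png','pics/scene2c.png',150,160,200,140,3)
```

```text
t 3.7 pos [ 0.4267 -0.0283  0.1396] rpy [-3.139e+00  3.000e-03  3.000e-02] F [ 0.6 -0.4 -0.2] g 0.005
shift mm [ 3.3  1.8 -0.5] turn 0.25
```

View pics/scene2c.png

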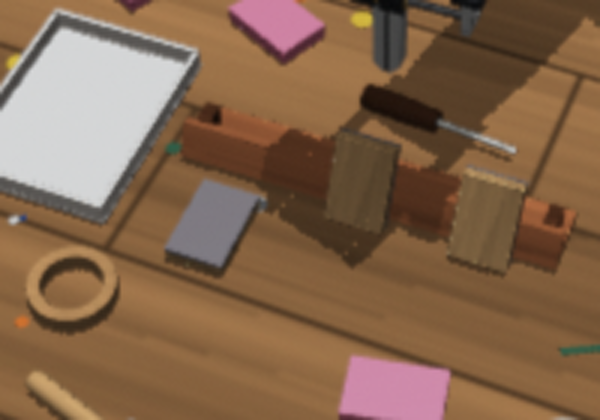

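View pics/top2.png

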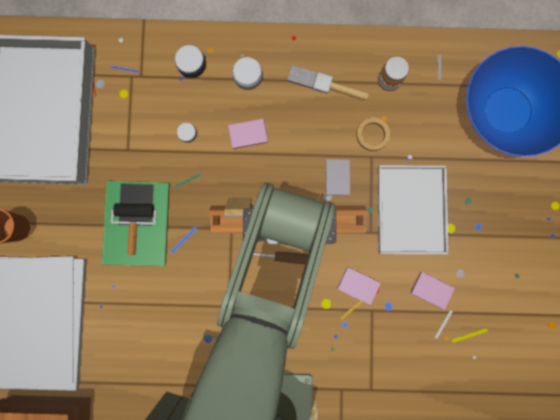

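R is plain: smooth grey face at top px (338,177). On to the middle block.

Call:
move_arm([
  [[6,1,40,0],[6,1,80,0],[6,1,84,0],[6,1,84,0],[20,1,84,0],[30,1,84,0],[38,1,84,0],[46,1,84,0],[54,1,84,0],[62,1,84,0],[70,1,84,0],[78,1,84,0],[86,1,84,0],[94,1,84,0],[102,1,84,0],[110,1,84,0],[118,1,84,0],[125,1,84,0],[125,1,84,0],[125,1,84,0]],
])

```text
time: 5.47
position: [0.5552, -0.0279, 0.0565]
orientation: [-3.141, 0.0, 0.029]
wrist_force: [0.0, 0.2, 0.2]
grip_width: 0.004
```

Run:
```python
from h import *
shift((.43,.085,.14),.026)
```

```text
t 5.47 pos [ 0.5552 -0.0279  0.0565] rpy [-3.141  0.     0.029] F [0.  0.2 0.2] g 0.004
shift mm [-122.  -116.5  -83.4] turn 0.15
```

Call:
move_arm([
  [[0,0,-40,0],[0,0,-80,0],[-30,-20,-84,0],[-60,-50,-84,0],[-90,-80,-84,0],[-122,-116.5,-84,0],[-122,-116.5,-84,0],[-122,-116.5,-84,0]],
])

```text
time: 6.13
position: [0.4274, 0.0866, 0.1403]
orientation: [-3.141, 0.001, 0.032]
wrist_force: [-0.1, 0.2, -0.4]
grip_width: 0.005
```

Run:
```python
from h import *
shift((.43,.088,.056),.026)
for n in('scene','top'): cv2.imwrite(f'pics/{n}3.png',robot.capture(n)[:,:,::-1])
crop('pics/scene3.png','pics/scene3c.png',150,160,200,140,3)
crop('pics/top3.png','pics/top3c.png',200,110,260,150,3)
```

```text
t 6.13 pos [0.4274 0.0866 0.1403] rpy [-3.141e+00  1.000e-03  3.200e-02] F [-0.1  0.2 -0.4] g 0.005
shift mm [ 2.8 -1.3 84.3] turn 0.35
```

View pics/scene3c.png

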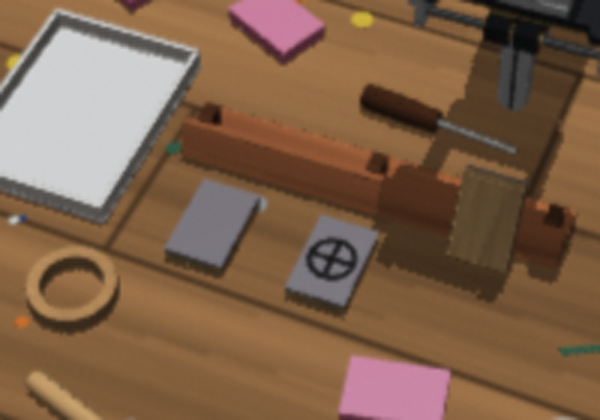

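View pics/top3c.png

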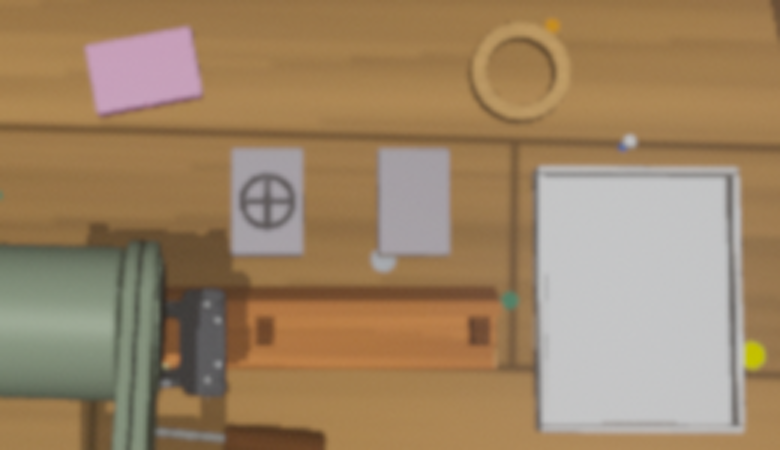

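The middle block bears the ring and cross, with its face at top-crop (267,201) and scene-crop (332,260). I'll measure it in both views.

Run:
```python
from h import *
np.set_printoptions(precision=4,suppress=True)
C={}
for n,(x0,y0,x1,y1),seed in (('top',(265,150,312,200),(289,177)),('scene',(240,228,280,266),(259,246))):
    im=cv2.imread(f'pics/{n}3.png').astype(int)
    b,g,r=im[...,0],im[...,1],im[...,2]
    m=((b-r>-8)).astype(np.uint8); z=np.zeros_like(m);z[y0:y1,x0:x1]=m[y0:y1,x0:x1]
    z=cv2.morphologyEx(z,cv2.MORPH_CLOSE,np.ones((5,5)))
    cs,_=cv2.findContours(z,cv2.RETR_EXTERNAL,cv2.CHAIN_APPROX_NONE);c=max(cs,key=cv2.contourArea)
    mm=cv2.moments(c);C[n]=(mm['m10']/mm['m00'],mm['m01']/mm['m00']);print(n,C[n],cv2.contourArea(c),cv2.minAreaRect(c))
    if n=='top':
        print('corners',[plane('top',u,v,.018)[:2] for u,v in cv2.boxPoints(cv2.minAreaRect(c))])
print('tri',tri(C['scene'],C['top']));print('top',plane('top',*C['top'],.018),'scene',plane('scene',*C['scene'],.018))
# hand-read corners
S=lambda x,y:((x+.5)/3+150-.5,(y+.5)/3+160-.5)
T=lambda x,y:((x+.5)/3+200-.5,(y+.5)/3+110-.5)
for a,b in (((322,216),(303,255)),((378,232),(232,255)),((288,290),(303,149)),((341,306),(231,149))): print('blk',*tri(S(*a),T(*b)))
tr=[(538,168),(738,168),(744,430),(540,430)]
q=np.array([plane('top',*T(*p),.026) for p in tr]);print(q,'ctr',q.mean(0))
for p in ((56,10),(199,50),(106,220)): print('tray scene',plane('scene',*S(*p),.026))
```

```text
top (288.4807121661721, 177.0484668644906) 674.0 ((288.5, 177.5), (33.0, 21.0), 90.0)
corners [array([ 0.5946, -0.0037]), array([ 0.596 , -0.0541]), array([ 0.5163, -0.056 ]), array([ 0.515 , -0.0058])]
scene (260.33028145133943, 246.8043404543913) 491.5 ((260.3612365722656, 246.6699676513672), (19.746337890625, 29.113872528076172), 25.201122283935547)
tri (array([ 0.5579, -0.0295,  0.0065]), np.float64(0.0008810867543880218))
top [ 0.5565 -0.0298  0.018 ] scene [ 0.5651 -0.0256  0.018 ]
blk [ 0.5155 -0.059   0.007 ] 0.0029312205205643104
blk [ 0.5141 -0.003   0.0094] 0.0008445637944802178
blk [ 0.6012 -0.0557  0.0058] 0.005700386788540513
blk [ 0.6003 -0.0011  0.01  ] 0.0017370509713737837
[[ 0.5885 -0.2449  0.026 ]
 [ 0.5928 -0.4041  0.026 ]
 [ 0.3852 -0.4088  0.026 ]
 [ 0.381  -0.2487  0.026 ]] ctr [ 0.4869 -0.3266  0.026 ]
tray scene [ 0.3931 -0.4023  0.026 ]
tray scene [ 0.3875 -0.2449  0.026 ]
tray scene [ 0.606  -0.2288  0.026 ]
```

```bash
python3 -c "
from h import *
shift((.557,-.030,.10),.026)
shift((.557,-.030,.004),.026)"
```

```text
t 6.23 pos [0.4305 0.0848 0.141 ] rpy [-3.141e+00 -1.000e-03  2.900e-02] F [-0.3  0.3  0.8] g 0.002
shift mm [123.  118.5  41.2] turn 0.19
t 6.23 pos [0.4305 0.0848 0.141 ] rpy [-3.141e+00 -1.000e-03  2.900e-02] F [-0.3  0.3  0.8] g 0.002
shift mm [122.8 118.5 137.2] turn 0.19
```

Call:
move_arm([
  [[35,35,0,0],[65,65,0,0],[95,95,0,0],[123,118.5,20,0],[123,118.5,41,0],[123,118.5,41,0],[123,118.5,41,0]],
], fingers=0.88)

```text
time: 6.82
position: [0.556, -0.0315, 0.098]
orientation: [-3.14, 0.004, 0.027]
wrist_force: [-0.0, 0.4, -0.1]
grip_width: 0.466
```

Run:
```python
from h import *
shift((.557,-.030,.005),.026)
for n in('scene','top'): cv2.imwrite(f'pics/{n}4.png',robot.capture(n)[:,:,::-1])
crop('pics/scene4.png','pics/scene4c.png',150,160,200,140,3)
```

```text
t 6.82 pos [ 0.556  -0.0315  0.098 ] rpy [-3.14   0.004  0.027] F [-0.   0.4 -0.1] g 0.466
shift mm [ 1.3 -1.4 93. ] turn 0.04
```

View pics/scene4c.png

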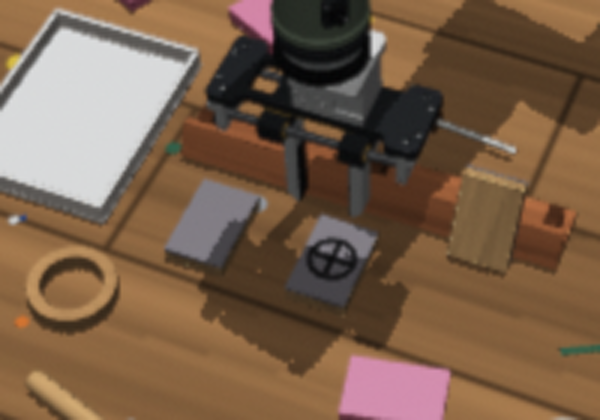

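Call:
move_arm([
  [[1,-1,0,0],[1,-1,10,0],[1,-1,20,0],[1,-1,30,0],[1,-1,40,0],[1,-1,50,0],[1,-1,60,0],[1,-1,60,0],[1,-1,60,0]],
])

```text
time: 7.67
position: [0.5571, -0.0291, 0.0392]
orientation: [-3.141, 0.001, 0.029]
wrist_force: [-0.3, -0.9, -0.3]
grip_width: 0.877
```

Run:
```python
from h import *
p=proj('scene',(.556,-.0315,.098));print(p,(p[0]-150)*3,(p[1]-160)*3)
shift((.557,-.030,.005),.026)
for n in('scene','top'): cv2.imwrite(f'pics/{n}5.png',robot.capture(n)[:,:,::-1])
crop('pics/scene5.png','pics/scene5c.png',150,160,200,140,3)
```

```text
(np.float64(258.9739840765233), np.float64(225.26728843318276)) 326.92195222956997 195.80186529954827
t 7.67 pos [ 0.5571 -0.0291  0.0392] rpy [-3.141e+00  1.000e-03  2.900e-02] F [-0.3 -0.9 -0.3] g 0.877
shift mm [-0.1  0.9 34.2] turn 0.16
```

View pics/scene5c.png

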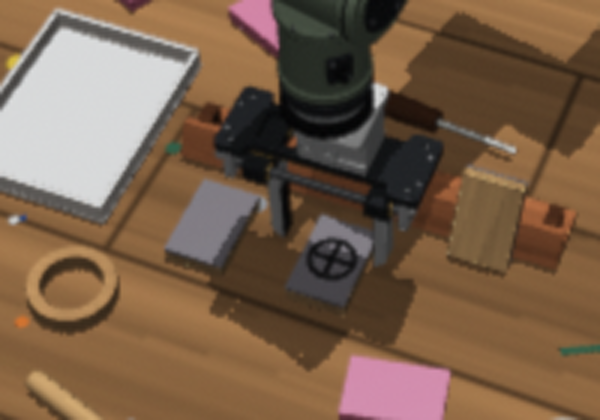

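The scene camera reads about 2.4 px low, which explains the low heights. The fingers straddle the block, so I'll go down and grip.

Call:
move_arm([
  [[0,1,12,0],[0,1,24,0],[0,1,34.5,0],[0,1,34.5,0],[0,1,34.5,0]],
])

```text
time: 8.18
position: [0.5571, -0.0301, 0.0046]
orientation: [-3.141, 0.002, 0.029]
wrist_force: [0.8, -0.8, -0.2]
grip_width: 0.878
```

Call:
move_arm([
  [[0,0,0,0],[0,0,0,0],[0,0,0,0],[0,0,0,0],[0,0,0,0],[0,0,0,0],[0,0,0,0],[0,0,0,0]],
], fingers=0.4)

```text
time: 8.85
position: [0.5575, -0.0302, 0.005]
orientation: [-3.141, 0.001, 0.029]
wrist_force: [-0.3, -0.2, 1.5]
grip_width: 0.59
```

Call:
move_arm([
  [[0,0,-15,0],[0,0,-30,0],[0,0,-50,0],[0,0,-80,0],[0,0,-80,0],[0,0,-80,0]],
])

```text
time: 9.35
position: [0.5593, -0.0306, 0.0868]
orientation: [3.141, -0.004, 0.029]
wrist_force: [0.4, 0.3, -1.2]
grip_width: 0.591
```

Run:
```python
from h import *
shift((.487,-.327,.085),.02)
for n in('scene',): cv2.imwrite(f'pics/{n}6.png',robot.capture(n)[:,:,::-1])
crop('pics/scene6.png','pics/scene6c.png',150,160,200,140,3)
```

```text
t 9.35 pos [ 0.5593 -0.0306  0.0868] rpy [ 3.141 -0.004  0.029] F [ 0.4  0.3 -1.2] g 0.591
shift mm [-80.8 294.2   1.6] turn 0.51
```

View pics/scene6c.png

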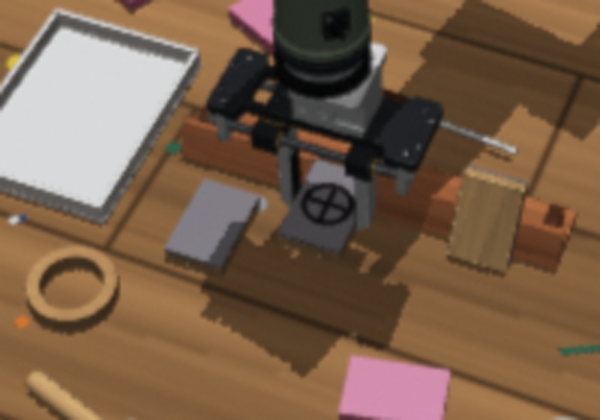

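Block held level (opening 0.59, mark up). I'll carry it over to the tray.

Call:
move_arm([
  [[-8,30,1,0],[-16,60,1,0],[-24,90,1,0],[-33,120,1,0],[-41,150,1,0],[-50,180,1,0],[-58,210,1,0],[-66,240,1,0],[-74,270,1,0],[-81,294,1,0.5],[-81,294,1,0.5],[-81,294,1,0.5],[-81,294,1,0.5]],
])

```text
time: 10.48
position: [0.484, -0.325, 0.0819]
orientation: [-3.138, 0.003, 0.02]
wrist_force: [0.3, -0.3, -1.0]
grip_width: 0.592
```

Run:
```python
from h import *
shift((.487,-.327,.011),.02)
for n in('scene',): cv2.imwrite(f'pics/{n}7.png',robot.capture(n)[:,:,::-1])
crop('pics/scene7.png','pics/scene7c.png',110,130,200,140,3)
```

```text
t 10.48 pos [ 0.484  -0.325   0.0819] rpy [-3.138e+00  3.000e-03  2.000e-02] F [ 0.3 -0.3 -1. ] g 0.592
shift mm [ 3.1  2.3 70.9] turn -0.01
```

View pics/scene7c.png

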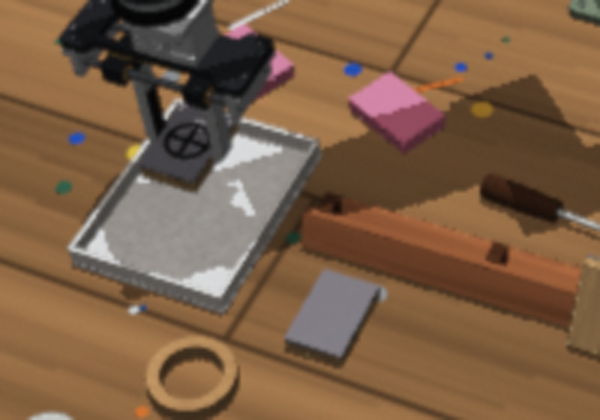

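The block is over the tray. I'll lower it, using the force reading as a check.

Call:
move_arm([
  [[2,2,15,0],[2,2,30,0],[2,2,45,0],[2,2,58,0],[2,2,64,0],[2,2,68,0],[2,2,71,0],[2,2,71,0],[2,2,71,0]],
])

```text
time: 11.28
position: [0.4867, -0.3268, 0.0119]
orientation: [-3.139, 0.001, 0.021]
wrist_force: [0.9, -0.1, -0.3]
grip_width: 0.592
```

Run:
```python
from h import *
shift((.487,-.327,.010),.02)
for n in('scene',): cv2.imwrite(f'pics/{n}8.png',robot.capture(n)[:,:,::-1])
crop('pics/scene8.png','pics/scene8c.png',110,130,200,140,3)
```

```text
t 11.28 pos [ 0.4867 -0.3268  0.0119] rpy [-3.139e+00  1.000e-03  2.100e-02] F [ 0.9 -0.1 -0.3] g 0.592
shift mm [0.3 0.3 1.9] turn 0.05
```

View pics/scene8c.png

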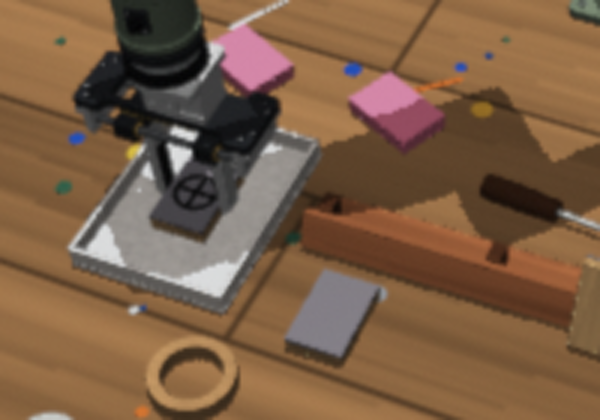

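Centred in the tray, about 1–2 mm above the floor. Lower slightly, release, retreat.

Call:
move_arm([
  [[0,0,1.5,0],[0,0,1.5,0]],
])

```text
time: 11.5
position: [0.4873, -0.3274, 0.0112]
orientation: [-3.14, 0.0, 0.021]
wrist_force: [-0.4, -0.1, -0.2]
grip_width: 0.593
```

Call:
move_arm([
  [[0,0,0,0],[0,0,0,0],[0,0,0,0],[0,0,0,0],[0,0,0,0],[0,0,0,0]],
], fingers=0.8)

```text
time: 12.0
position: [0.4873, -0.3274, 0.0112]
orientation: [-3.14, 0.0, 0.021]
wrist_force: [0.3, 0.8, -0.4]
grip_width: 0.801
```

Call:
move_arm([
  [[0,0,-15,0],[0,0,-35,0],[0,0,-65,0],[0,0,-100,0],[0,0,-140,0],[-40,0,-160,0],[-80,20,-170,0],[-120,40,-170,0],[-150,70,-170,0],[-160,100,-170,0],[-160,100,-170,0],[-160,100,-170,0]],
])

```text
time: 13.0
position: [0.3282, -0.4325, 0.1812]
orientation: [-3.141, -0.0, 0.017]
wrist_force: [0.8, 1.3, -0.7]
grip_width: 0.8
```

Run:
```python
from h import *
shift((.487,-.327,.010),.02)
for n in('scene','top'): cv2.imwrite(f'pics/{n}9.png',robot.capture(n)[:,:,::-1])
a=cv2.imread('pics/scene9.png')[130:270,110:350];b=cv2.imread('pics/top9.png')[120:260,200:460]
cv2.imwrite('pics/both9.png',np.vstack([cv2.resize(a,(514,300)),cv2.resize(b,(557,300))[:, :514]]))
```

```text
t 13.0 pos [ 0.3282 -0.4325  0.1812] rpy [-3.141 -0.     0.017] F [ 0.8  1.3 -0.7] g 0.8
shift mm [ 160.5 -102.6  171.4] turn -0.19
```

View pics/both9.png

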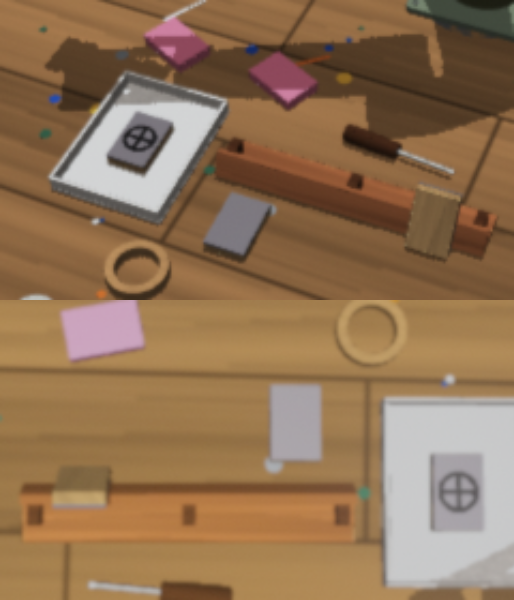

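The marked block lies flat near the tray's centre, mark up, at (140,140) in the upper view and (458,492) in the lower. The arm is clear of everything.

```bash
python3 -c "
from workcell import robot
print(robot.finish_job())"
```

```text
the job is handed in; nothing more can be done
None
```

The block with the ring and cross is lying flat near the centre of the small off-white tray, mark up. The job was handed in at about 13 s.

- **What I did:** I toppled the block nearest the tray first, and its face was plain. The middle block showed the ring and cross, so I gripped it across its width, carried it over and set it down in the tray. The third block was never turned.
- **Last checks:** Pictures from both cameras after I moved away showed the marked block in place. The toppled plain block lay on the bench outside the tray, and the third block still leaned on the rest. I didn't touch the pink blocks. The arm was clear of everything, and wrist force read at most about 2 N at the end of each move.
- **What disagreed:** Heights measured from the two cameras came out low. For the flat block's top I got about 8 mm against the stated 18 mm. The scene camera was reading about 2.4 px low against the known fingertip position. I therefore used the top camera for position in the plane and the stated heights for the grasp and the set-down. I lowered the block to within about a millimetre of the tray floor before releasing it, and felt no contact force first.

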